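# Unlock the kitchen knife drawer

## Robot

A 6-joint arm with a two-finger parallel gripper is mounted at the origin on the work surface. World frame = base frame: x ahead of the robot, y to its left, z up, the work surface at z = 0. Lengths are in m, angles in rad, forces in N, time in s.
With the tool pointing down it reaches from about 0.35 to 0.975 m from the base axis. Payload 4.9 kg.
Tool frame: the origin (TCP) lies at the very end of the fingers, on their centre line; the grasp point (between the pads) lies 19 mm behind it; z points along the fingers, x is the direction in which the jaws open and shut, and the axes are right-handed (so a half turn about z gives the same grasp; the last joint's range is limited). The gripper opens to 85 mm and grips with 20 to 120 N. Pads are 22 mm wide; open, the fingers measure 114 mm over their backs; the gripper's body (76 mm by 85 mm) begins 54 mm behind the grasp point. The pads swing forward as they close: fully open they stand 13 mm farther back than shut.
Start: joints at [-1.257, 0.053, 1.613, -0, 1.476, -0.119], TCP at [0.262, -0.567, 0.205] pointing down, gripper open.
Joint ranges: [-3.01, 3.01], [-1.01, 2.22], [0.06, 2.58], [-1.02, 4.17], [0.09, 2.62], [-3.14, 3.14]. Speed limits (rad/s): [2.57, 2.57, 3.14, 3.14, 3.14, 3.14].

## Interface

Orientations are given as a rotation vector (axis times angle).
In Python, from station import readout, viewer, ctrl, nets gives the robot as it stands. The module is installed in compiled form; this text tells all that it offers.
- The arm moves only by the tool step_arm, never from a script. Its argument "moves" is a list that holds one entry, the list of rows, each a list of 4 numbers: the shift along the world's x, y, z in cm, then the turn about the world's z in rad. In form: [[[dx, dy, dz, yaw], ...]]. A call has 1 to 10 rows; each row shifts and turns the commanded pose from where the row before left it; what a row does not reach is not made up. A row lasts 1/12 s, in which the tool goes at most 41.7 mm and 7.16 degrees, less where a joint would pass 70% of its speed; a pose out of reach is approached as far as the arm can. A call is refused whole if a number of a shift passes 4.17 or a number of a turn 0.125, either way. A call with a gripper value outside its range is refused whole. "grip" is the closure, from 0 (fully open) to 1 (shut), set as the call begins (left out, the last holds). The fingers move at their own pace and stop on an object; "squeeze" is the grip in N (left out, the last holds). Time passes only in rows, so rows that do not move let the fingers close. It gives the time, the measured TCP pose, the force and the opening at its end, in the units of the state.
- readout.get_obs(): the state, without advancing time (a new reading comes with each control period).
- viewer.get_image(name): name is "scene" or "side" or "wrist"; returns the picture (384x512x3 uint8, blue, green, red); there is no depth.
- viewer.calibration(name): a dict with "camera_matrix" (3x3 intrinsics, pixels), "k1" (the pictures are not rectified: a ray, as slopes to the right and down, at radius r is drawn at 1 + k1 r^2 times it, then the intrinsics apply), "R" (3x3) and "t" (3): a world point X has camera coordinates R X + t. Camera axes: x right, y down, z forward; pixel columns grow to the right and rows downward; lengths in m; the calibration is good to about 2 mm. A picture is of the moment at which its call begins: read the wrist's pose just before it. calibration takes no time and is no camera call; for the wrist camera it gives the pose at the moment of the call.
- ctrl.finish_job(): hands the job in, once; it reports no verdict.
Trained networks look in the newest picture that a camera, given by its name, has taken for a name from the list of things; names that differ only in an ending like _2 or _b are one class to them, and where a whole thing is asked for, a point or a joint stands for the part that bears it (a point fixed in the world has none). Each returns a list of dicts, best first, with "confidence" (0 to 1); they miss things now and then, are a little off and sometimes report something else, mostly with a low value. They report only what shows in the picture. A call takes as long as a camera call. They do not tell look-alikes from the thing itself.
- nets.masks_of(camera, thing): "region" (384x512 bool, what is visible of it) and "box" ([left, top, right, bottom] in pixels, round what is visible of it).
- nets.pinpoint(camera, thing): "at" ([column, row] in pixels: a listed point, or the origin of a listed thing).
The state is a dict: "t": time; "q": joint angles; "dq": joint speeds; "effort": joint torques, N m; "tool_pos": TCP position; "tool_rot": TCP orientation; "contact_force": force on the tool from outside, world axes, zero at the start; "wrist_torque": the same for the moment, N m; "opening": finger opening in m.
Only numpy, scipy, OpenCV 4.12 (cv2) and the standard library are available. Lean on these libraries where they do the work, as an engineer would, in place of code of your own. Each camera call takes 0.05 s, during which the arm holds its last target. There are 200 camera calls.

## Task

Take the T-handled key out of the key block and push it fully home, upright, into the lock on top of the knife-drawer unit. Then turn it about a quarter turn clockwise until the drawer springs open, and let go, leaving the key standing fully home in the lock. Leave the round-headed key in its place in the block.

Things in the scene. Friction and masses are not known exactly. Their poses are not given: they have to be found in the camera images.
- tkey_grip (a point): Right key, steel, upright in a well of the key block. Point: centre of its handle, a level bar 58 long (x axis) x 14 thick (y axis: grip across it) x 24 mm high, z up. Underside of its collar (disc 36 across, 5 thick) is 38 mm below the point; under it a flat blade 32 long, 24 wide (x), 6 thick (y), last 9 mm 17 x 5; tip 70 mm below the point. About 120 g; 10 mm neck; any modest yaw.
- roundkey_grip (a point): Wrong key, steel, in the block's other well (wells swap); leave it. Point: centre of its head, an upright round knob 36 across, 24 mm high; its round 18 mm shank does not fit the lock. White block 60 x 190 x 45 mm high, two wells 120 mm apart, 28 across, 40 deep; both keys' collars rest on its top, handle centres 83 mm over the table.
- keyway (a point): Lock on the drawer unit's flat top. Point: on the upright axis of the brass plug, in its face, 125 mm over the table, 3 below the rim of a dark 84 mm square surround (opening 50). Slot 30 (x axis) x 12 mm (y), 36 deep, 5 mm 45 degree bevel round it; blade goes along x, either way round. Fully home: collar on the face, handle centre 38 mm above the point. Turns with the plug, so its yaw shows it.
- drawer (a joint): m: 0 shut and bolted, 0.05 open, towards the robot, out of a steel unit 240 x 260 x 120 mm high. The plug turns clockwise from above to a stop at 90 degrees, light friction 0.05 N m, stays where left; the key has 15 degrees of play in it. Past 45 to 50 degrees of plug the hidden bolt is clear and a spring drives the drawer out. Turn the key 80 degrees or more.
Things that resemble listed ones, but are neither listed nor needed, are in the scene too. What is shaped like the part that bears tkey_grip but blue, purple or turquoise is not meant.

How it is judged:
On the way:
1. the T-handled key is fully home in the lock, upright, with the drawer still shut (z of tkey_grip in the frame of keyway below 0.044 m and horizontal distance between tkey_grip and keyway below 0.012 m and angle between tkey_grip's own z axis and vertical below 0.2 rad and value of joint drawer below 0.005 m), for 0.1 s.
At the end, for the whole second after the job is handed in: The drawer has sprung out by more than 35 mm; the T-handled key stands in the lock within 6 mm of fully home, its handle within 12 mm of the lock's axis and within 11 degrees of upright; the round-headed key is within 20 mm of where it stood (value of joint drawer above 0.035 m and z of tkey_grip in the frame of keyway below 0.044 m and horizontal distance between tkey_grip and keyway below 0.012 m and angle between tkey_grip's own z axis and vertical below 0.2 rad and distance of roundkey_grip from where it was at the start of the episode below 0.02 m); the robot touches nothing.
It fails at once if the round-headed key was moved more than 30 mm (distance of roundkey_grip from where it was at the start of the episode above 0.03 m).
It also fails if it takes over 45 s, if anything falls off the work surface, if the arm or the gripper's body presses on something with over 40 N, if the wrist force passes 120 N, or if a joint passes its speed limit or range.

## Working session

There is one attempt and no reset: what is moved stays moved. The work goes in short steps, Python scripts to look and compute and a tool call to move; the robot and the scene stay as the last step left them, time stands still between calls to the robot, and variables do not carry over. Pictures are saved under pics/ and viewed, about 8 in all and at most 12, crops included, and the job is handed in when it is done.

Besides the shell and the picture viewer there is one more tool, called after ">>>" by a JSON object that holds its "method" and its "body". step_arm: Moves the arm, as the interface text tells. Its arguments: {"type":"object","properties":{"moves":{"type":"array","items":{"type":"array","items":{"type":"array","items":{"type":"number"}}}},"grip":{"type":"number"},"squeeze":{"type":"number"}},"required":["moves"]}

```bash
mkdir -p pics; cat > h.py <<'E'
import numpy as np, cv2
from station import readout, viewer, ctrl, nets
def ray(cam,px,cal=None):
    c=cal or viewer.calibration(cam); K=np.array(c["camera_matrix"]);R=np.array(c["R"]);t=np.array(c["t"])
    d=np.array([(px[0]-K[0,2])/K[0,0],(px[1]-K[1,2])/K[1,1]]);u=d.copy()
    for _ in range(20): u=d/(1+c["k1"]*(u@u))
    return -R.T@t, R.T@np.array([u[0],u[1],1])
def atz(cam,px,z,cal=None):
    o,d=ray(cam,px,cal); return o+d*(z-o[2])/d[2]
def proj(cam,X,cal=None):
    c=cal or viewer.calibration(cam); K=np.array(c["camera_matrix"])
    p=np.array(c["R"])@X+np.array(c["t"]);u=p[:2]/p[2];u=u*(1+c["k1"]*(u@u))
    return K[:2,:2]@u+K[:2,2]
def tri(obs):
    A=np.zeros((3,3));b=np.zeros(3);L=[]
    for cam,px in obs:
        o,d=ray(cam,px);d=d/np.linalg.norm(d);P=np.eye(3)-np.outer(d,d);A+=P;b+=P@o;L.append((o,P))
    X=np.linalg.solve(A,b); return X,[np.linalg.norm(P@(X-o)) for o,P in L]
E
python3 - <<'E'
from h import *
np.set_printoptions(precision=3,suppress=True)
ims=[viewer.get_image(c) for c in("scene","side")]
for c,i in zip(("scene","side"),ims): cv2.imwrite(f"pics/{c}0.png",i)
zs=dict(tkey_grip=.083,roundkey_grip=.083,keyway=.125)
for c in("scene","side"):
    for n,z in zs.items():
        for r in nets.pinpoint(c,n): print(c,n,np.round(r["at"],1),round(r["confidence"],2),atz(c,r["at"],z))
E
```

```text
scene tkey_grip [378.2 163.9] 0.88 [0.547 0.399 0.083]
scene tkey_grip [344.1 173.7] 0.87 [0.554 0.305 0.083]
scene tkey_grip [366.3 207.6] 0.85 [0.67  0.283 0.083]
scene tkey_grip [322.3 150.1] 0.6 [0.45  0.31  0.083]
scene roundkey_grip [291.2 176. ] 0.76 [0.523 0.194 0.083]
scene keyway [103.2 200.2] 0.6 [ 0.53  -0.181  0.125]
side tkey_grip [192.  249.7] 0.82 [0.549 0.315 0.083]
side tkey_grip [236.7 284.9] 0.78 [0.424 0.329 0.083]
side tkey_grip [164.6 290.2] 0.76 [0.525 0.418 0.083]
side tkey_grip [165.9 230.7] 0.58 [0.627 0.31  0.083]
side roundkey_grip [238.7 223.9] 0.67 [0.515 0.204 0.083]
side keyway [326.9 118.3] 0.64 [ 0.53  -0.191  0.125]
```

View pics/scene0.png

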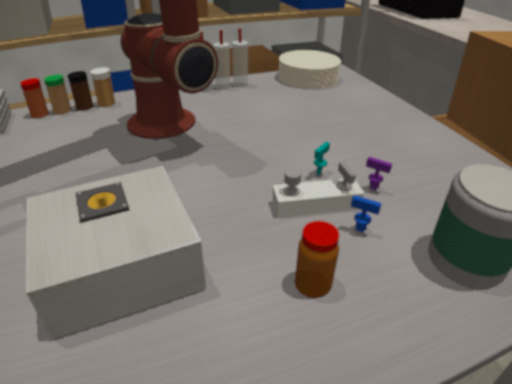

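View pics/side0.png

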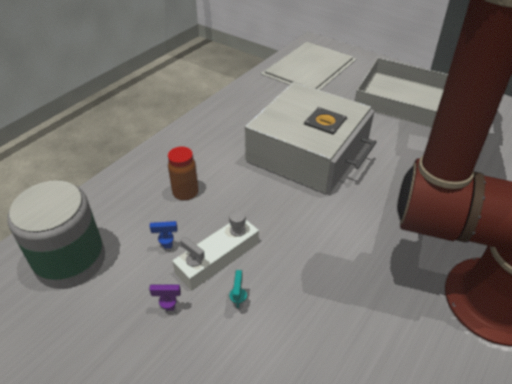

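```bash
python3 - <<'E'
from h import *
np.set_printoptions(precision=4,suppress=True)
a=cv2.imread("pics/scene0.png")[130:230,270:410];b=cv2.imread("pics/side0.png")[200:310,150:270]
a=cv2.resize(a,(560,400),interpolation=cv2.INTER_CUBIC);b=cv2.resize(b,(436,400),interpolation=cv2.INTER_CUBIC)
cv2.imwrite("pics/crop.png",cv2.resize(np.hstack([a,b]),(796,320)))
print(tri([("scene",(344.1,173.7)),("side",(192,249.7))]))
print(tri([("scene",(291.2,176)),("side",(238.7,223.9))]))
print(tri([("scene",(103.2,200.2)),("side",(326.9,118.3))]))
E
```

```text
(array([0.55  , 0.3109, 0.0783]), [np.float64(0.002378155468200041), np.float64(0.00237815546820018)])
(array([0.5172, 0.1989, 0.0777]), [np.float64(0.0018500129974065183), np.float64(0.0018500129974064864)])
(array([ 0.529 , -0.1829,  0.1272]), [np.float64(0.003548684182219452), np.float64(0.003548684182219432)])
```

View pics/crop.png

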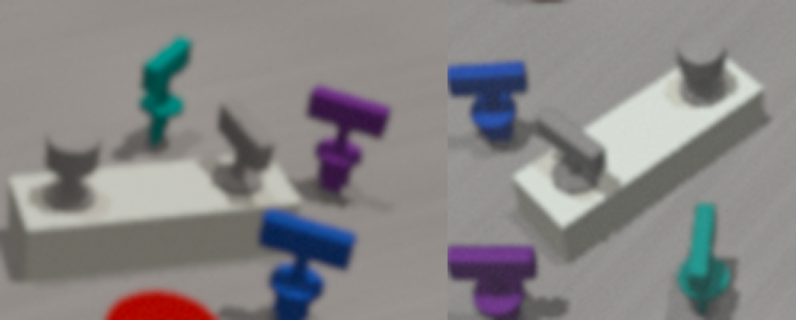

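Candidates: steel T-key in the white block at scene (344,174); look-alikes are purple (378,164), turquoise (322,150) and blue (366,208). The steel one in the block is right (the crop shows it grey, with its collar on the block). The round key is at (291,176) and the lock at (103,200). I'll move by way of the lock and look at it with the wrist camera.

>>> {"method": "step_arm", "body": {"moves": [[[1.5,3.6,1.2,0],[1.5,3.6,1.2,0],[1.5,3.6,1.2,0],[1.5,3.6,1.2,0],[1.5,3.6,1.2,0],[1.5,3.6,1.2,0],[1.5,3.0,1.2,0],[1.5,3.0,1.2,0],[1.5,2,0,0],[0,0,0,0]]], "grip": 0}}

```text
t: 1.23
tool_pos: [0.3993, -0.2685, 0.3027]
tool_rot: [-2.65, 1.685, -0.005]
contact_force: [-0.4, -0.0, 0.0]
opening: 0.0853
```

```bash
python3 - <<'E'
from h import *
np.set_printoptions(precision=4,suppress=True)
c=viewer.calibration("wrist"); print(-np.array(c["R"]).T@c["t"]); print(c["R"])
im=viewer.get_image("wrist");cv2.imwrite("pics/w1.png",im)
for r in nets.pinpoint("wrist","keyway"): print(r["at"],r["confidence"],atz("wrist",r["at"],.125))
print(proj("wrist",np.array([.529,-.183,.125])))
E
```

```text
[ 0.4613 -0.2383  0.4727]
[[ 0.4236 -0.9058  0.0025]
 [-0.8729 -0.4075  0.2685]
 [-0.2422 -0.1159 -0.9633]]
[241.2, 5.6] 0.73 [ 0.5327 -0.1854  0.125 ]
[237.2548   8.3069]
```

View pics/w1.png

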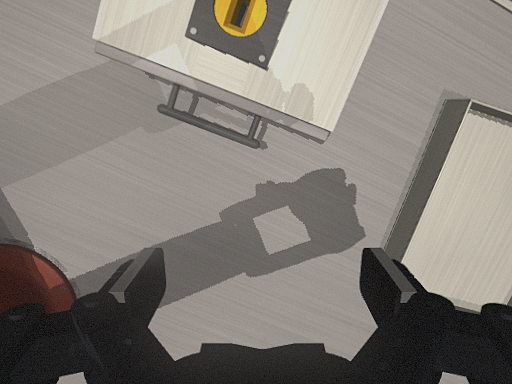

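The lock plug shows at about (241,6), agreeing with the estimate to about 4 mm. Next, over to the key.

>>> {"method": "step_arm", "body": {"moves": [[[0.4,3.7,0,-0.06],[0.4,3.7,0,-0.06],[0.4,3.7,0,-0.06],[0.4,3.7,0,-0.06],[0.4,3.7,0,-0.06],[0.4,3.7,0,-0.06],[0.4,3.7,0,-0.06],[0.4,3.7,0,-0.06],[0.4,3.7,0,0],[0.4,3.7,0,0]]]}}

```text
t: 2.17
tool_pos: [0.4372, 0.0992, 0.3005]
tool_rot: [2.165, -2.275, 0.0]
contact_force: [0.6, -0.2, -0.7]
opening: 0.0853
```

>>> {"method": "step_arm", "body": {"moves": [[[0.4,3.7,0,0],[0.4,3.7,0,0],[0.4,3.7,0,0],[0.4,3.7,0,0],[0,3.7,0,0],[0,2,0,0],[0,0,0,0],[0,0,0,0]]]}}

```text
t: 2.83
tool_pos: [0.4535, 0.3032, 0.2999]
tool_rot: [2.167, -2.271, 0.0]
contact_force: [0.5, -0.7, 0.8]
opening: 0.0851
```

```bash
python3 - <<'E'
from h import *
np.set_printoptions(precision=4,suppress=True)
c=viewer.calibration("wrist"); print(-np.array(c["R"]).T@c["t"])
im=viewer.get_image("wrist");cv2.imwrite("pics/w2.png",im)
for n in("tkey_grip","roundkey_grip"):
  for r in nets.pinpoint("wrist",n): print(n,r["at"],r["confidence"],atz("wrist",r["at"],.083))
for r in nets.masks_of("wrist","tkey_grip"):
  print(r["box"],r["confidence"],r["region"].sum())
E
```

```text
[0.5227 0.3011 0.4696]
tkey_grip [163.9, 94.4] 0.88 [0.5374 0.4101 0.083 ]
tkey_grip [246.0, 78.4] 0.85 [0.5496 0.3164 0.083 ]
tkey_grip [248.8, 180.1] 0.6 [0.4335 0.3203 0.083 ]
roundkey_grip [353.7, 93.3] 0.72 [0.528  0.1959 0.083 ]
[234.6, 47.5, 267.5, 100.4] 0.91 1010
[247.5, 0.0, 280.4, 9.0] 0.66 209
[229.0, 160.5, 271.7, 196.7] 0.63 865
[141.3, 72.2, 185.5, 120.3] 0.55 1044
```

View pics/w2.png

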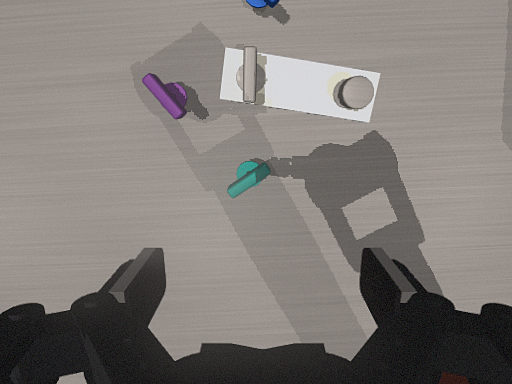

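The steel T-key's bar runs from about (250,46) to (250,102), the round key is at (357,92), and turquoise is at (248,180) and purple at (164,95), clear of the descent. Computing the bar's centre and yaw.

```bash
cat >> h.py <<'E'
def bar(im,box,cal,ztop,lo=None):
    """top face of steel bar: threshold brighter grey inside box"""
    l,t,r,b=[int(v) for v in box]; g=im[t-4:b+5,l-6:r+7]
    return g,(l-6,t-4)
E
python3 - <<'E'
from h import *
np.set_printoptions(precision=4,suppress=True)
im=cv2.imread("pics/w2.png")
a=cv2.resize(im[40:110,215:285],(560,560),interpolation=cv2.INTER_CUBIC);cv2.imwrite("pics/w2c.png",a)
e1=atz("wrist",(250,46),.095);e2=atz("wrist",(249.5,102),.095);print(e1,e2,np.linalg.norm(e1-e2),(e1+e2)/2,np.degrees(np.arctan2(*(e1-e2)[1::-1])))
o=readout.get_obs();from scipy.spatial.transform import Rotation as R
print(R.from_rotvec(o["tool_rot"]).as_matrix())
E
```

```text
[0.5813 0.3097 0.095 ] [0.5241 0.3136 0.095 ] 0.05732005154259183 [0.5527 0.3117 0.095 ] -3.9406269270023473
[[-0.0495 -0.9988  0.0001]
 [-0.9988  0.0495 -0.0003]
 [ 0.0003 -0.0001 -1.    ]]
```

View pics/w2c.png

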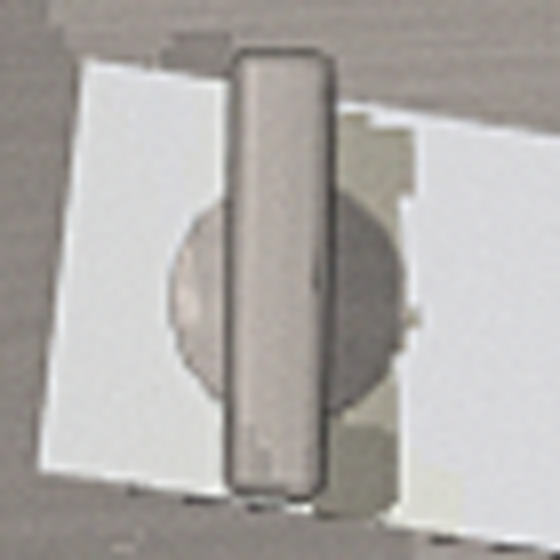

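>>> {"method": "step_arm", "body": {"moves": [[[3.3,0.4,-2,-0.02],[3.3,0.4,-2,0],[3.3,0,-2,0],[0,0,-3.5,0],[0,0,-3.5,0],[0,0,-3.5,0],[0,0,-3,0],[0,0,-2,0],[0,0,-2,0],[0,0,0,0]]]}}

```text
t: 3.87
tool_pos: [0.5491, 0.3088, 0.0606]
tool_rot: [2.138, -2.29, -0.005]
contact_force: [-1.7, -1.4, -0.8]
opening: 0.0855
```

```bash
python3 - <<'E'
from h import *
np.set_printoptions(precision=4,suppress=True)
o=readout.get_obs();print(o["tool_pos"],o["contact_force"])
im=viewer.get_image("wrist");cv2.imwrite("pics/w3.png",im)
for r in nets.pinpoint("wrist","tkey_grip")[:2]: print(r["at"],r["confidence"],atz("wrist",r["at"],.083))
print(proj("wrist",np.array([.553,.3115,.083])), proj("wrist",np.array(o["tool_pos"])+[0,0,.019]))
E
```

```text
[0.5491 0.3088 0.0606] [-1.6858 -1.3528 -0.8055]
[272.7, 28.4] 0.98 [0.6511 0.3002 0.083 ]
[252.4, 243.0] 0.95 [0.5537 0.3164 0.083 ]
[262.1546 243.6909] [267.9228 247.623 ]
```

View pics/w3.png

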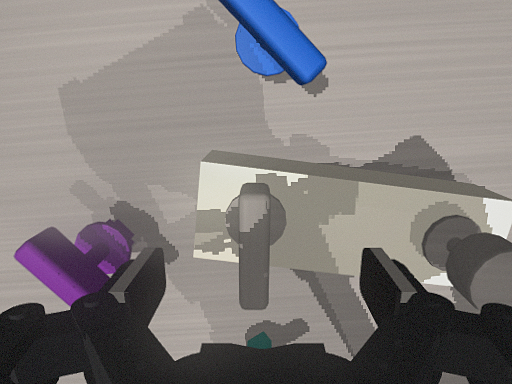

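The bar sits between the open fingers at about (254,245), with the finger middle around (262,247). Both neighbours are clear. A small correction, then close.

>>> {"method": "step_arm", "body": {"moves": [[[0.4,0.5,0.4,0],[0,0,0,0]]]}}

```text
t: 4.13
tool_pos: [0.5588, 0.3178, 0.0736]
tool_rot: [-2.141, 2.291, -0.003]
contact_force: [0.9, 1.0, 0.2]
opening: 0.0852
```

>>> {"method": "step_arm", "body": {"moves": [[[0,0,0,0],[0,0,0,0],[0,0,0,0],[0,0,0,0],[0,0,0,0],[0,0,0,0],[0,0,0,0],[0,0,0,0],[0,0,0,0],[0,0,0,0]]], "grip": 1, "squeeze": 60}}

```text
t: 4.97
tool_pos: [0.5561, 0.3166, 0.0698]
tool_rot: [2.145, -2.295, -0.0]
contact_force: [-0.1, 0.6, -0.1]
opening: -0.0001
```

Opening 0: the key was not grasped. Looking.

```bash
python3 - <<'E'
from h import *
np.set_printoptions(precision=4,suppress=True)
o=readout.get_obs();print(o["tool_pos"],o["contact_force"],o["opening"])
a=viewer.get_image("wrist");b=viewer.get_image("side")
for r in nets.pinpoint("wrist","tkey_grip")[:3]: print(r["at"],r["confidence"],atz("wrist",r["at"],.083))
for r in nets.pinpoint("side","tkey_grip")[:5]: print(r["at"],r["confidence"],atz("side",r["at"],.083))
b=cv2.resize(b[180:330,130:290],(400,375),interpolation=cv2.INTER_CUBIC)
a=cv2.resize(a,(400,300));b=b[:300]
cv2.imwrite("pics/w4.png",np.hstack([a,b]))
E
```

```text
[0.5561 0.3166 0.0698] [-0.0713  0.6075 -0.0701] -7.160166730255277e-05
[96.1, 276.0] 0.97 [0.5422 0.4079 0.083 ]
[269.9, 248.0] 0.96 [0.5525 0.3139 0.083 ]
[288.6, 48.5] 0.83 [0.6474 0.2998 0.083 ]
[192.7, 247.2] 0.86 [0.5517 0.3098 0.083 ]
[165.3, 291.4] 0.66 [0.5225 0.4196 0.083 ]
[164.1, 228.4] 0.63 [0.6341 0.3076 0.083 ]
[237.5, 285.4] 0.61 [0.422 0.329 0.083]
```

View pics/w4.png

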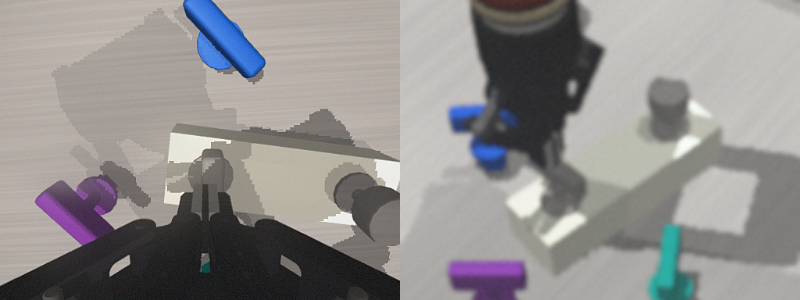

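```bash
python3 - <<'E'
from h import *
a=viewer.get_image("wrist")
cv2.imwrite("pics/w5.png",cv2.resize(a[170:350,190:350],(640,720//1),interpolation=cv2.INTER_CUBIC)[:600])
E
```

```text
(no output)
```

View pics/w5.png

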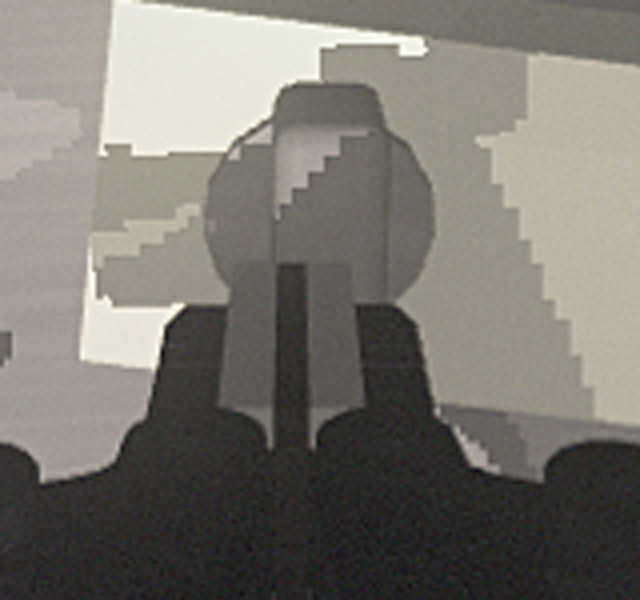

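```bash
python3 - <<'E'
from h import *
np.set_printoptions(precision=4,suppress=True)
o=readout.get_obs();p=np.array(o["tool_pos"])
for dx,dz in((0,0),(.011,0),(.011,.019),(.011,.03),(.011,.05)): print(dx,dz,proj("wrist",p+[dx,0,dz]))
for z in(.07,.08,.09,.1,.11): print(z,atz("wrist",(262,236),z))
# bar far-end top edge corners and width
for z in(.083,.095): print(z,[atz("wrist",(190+x/4,170+y/4),z) for x,y in((275,125),(384,135))])
E
```

```text
0 0 [264.0423 232.2663]
0.011 0 [262.7003 213.4479]
0.011 0.019 [262.7458 226.0524]
0.011 0.03 [262.7773 234.7467]
0.011 0.05 [262.8473 254.1318]
0.07 [0.554  0.3179 0.07  ]
0.08 [0.5582 0.3176 0.08  ]
0.09 [0.5624 0.3173 0.09  ]
0.1 [0.5666 0.317  0.1   ]
0.11 [0.5708 0.3167 0.11  ]
0.083 [array([0.5781, 0.3179, 0.083 ]), array([0.5759, 0.3045, 0.083 ])]
0.095 [array([0.5817, 0.3175, 0.095 ]), array([0.5797, 0.3051, 0.095 ])]
```

```bash
python3 - <<'E'
from h import *
np.set_printoptions(precision=4,suppress=True)
o=readout.get_obs();p=np.array(o["tool_pos"])
from scipy.spatial.transform import Rotation as R
T=R.from_rotvec(o["tool_rot"]).as_matrix()
print(T)
c=viewer.calibration("wrist");print(c["camera_matrix"],c["k1"])
print("cam in tool",T.T@(-np.array(c["R"]).T@c["t"]-p)); print(np.array(c["R"])@T)
# open-finger inner tip corners seen in w2/w3 (163,250),(362,250): expressed in the tool frame at x=-+.0425
for px in((163,250),(362,250),(140,249),(385,249)):
    oo,d=ray("wrist",px);oo=T.T@(oo-p);d=T.T@d
    for x in(.0425,.057):
        s=np.sign(px[0]-262)*x
        print(px,s,oo+d*(s-oo[0])/d[0])
for cam in("scene","side"):
    print(cam,[proj(cam,p+[0,0,h]) for h in(0,.013,.025,.03)],proj(cam,np.array([.553,.3125,.083])))
E
```

```text
[[-0.0672 -0.9977  0.    ]
 [-0.9977  0.0672  0.    ]
 [-0.     -0.     -1.    ]]
[[329.8185   0.     262.3214]
 [  0.     329.8185 195.3604]
 [  0.       0.       1.    ]] -0.03394752813845657
cam in tool [-0.0009 -0.069  -0.1698]
[[ 1.      0.0006 -0.0001]
 [-0.0006  0.9626 -0.271 ]
 [-0.0001  0.271   0.9626]]
(163, 250) -0.0425 [-0.0425 -0.0098 -0.0437]
(163, 250) -0.057 [-0.057   0.0109  0.0003]
(362, 250) 0.0425 [ 0.0425 -0.0072 -0.0384]
(362, 250) 0.057 [0.057  0.0134 0.0054]
(140, 249) -0.0425 [-0.0425 -0.0213 -0.0675]
(140, 249) -0.057 [-0.057  -0.0046 -0.0318]
(385, 249) 0.0425 [ 0.0425 -0.0192 -0.0632]
(385, 249) 0.057 [ 0.057  -0.0026 -0.0276]
scene [array([348.3807, 178.1038]), array([349.2674, 173.115 ]), array([350.0967, 168.4303]), array([350.4454, 166.4554])] [346.8594 172.6929]
side [array([189.4145, 252.3596]), array([188.785 , 248.3453]), array([188.1936, 244.5689]), array([187.9442, 242.9749])] [191.3046 247.7474]
```

The closed tips show where a point about 30 mm above the reported TCP should be. The open tips work out the same way, at 41 mm behind it against the 13 mm stated. So the real fingers end about 28 mm short of the reported TCP, and they closed above the bar. I'll reopen, re-centre and go lower in steps, watching the force.

>>> {"method": "step_arm", "body": {"moves": [[[0,0,0.3,0],[0,0,0,0],[0,0,0,0],[0,0,0,0],[0,0,0,0],[-0.35,-0.35,0,0],[0,0,-0.5,0],[0,0,-0.5,0],[0,0,-0.5,0],[0,0,0,0]]], "grip": 0}}

```text
t: 6.05
tool_pos: [0.5514, 0.3126, 0.0558]
tool_rot: [2.144, -2.293, -0.002]
contact_force: [0.2, -0.3, -0.5]
opening: 0.0859
```

>>> {"method": "step_arm", "body": {"moves": [[[0,0,-0.5,0],[0,0,-0.5,0],[0,0,0,0]]]}}

```text
t: 6.3
tool_pos: [0.5518, 0.3128, 0.0463]
tool_rot: [2.144, -2.293, -0.001]
contact_force: [-0.5, -0.1, -0.6]
opening: 0.0854
```

>>> {"method": "step_arm", "body": {"moves": [[[0,0,-0.5,0],[0,0,-0.3,0],[0,0,0,0]]]}}

```text
t: 6.55
tool_pos: [0.5521, 0.3129, 0.0389]
tool_rot: [2.145, -2.294, -0.001]
contact_force: [-0.4, 0.1, -0.4]
opening: 0.0853
```

>>> {"method": "step_arm", "body": {"moves": [[[0,0,0,0],[0,0,0,0],[0,0,0,0],[0,0,0,0],[0,0,0,0],[0,0,0,0],[0,0,0,0],[0,0,0,0]]], "grip": 1, "squeeze": 60}}

```text
t: 7.22
tool_pos: [0.5528, 0.3133, 0.0402]
tool_rot: [-2.145, 2.294, -0.0]
contact_force: [0.4, 0.6, 0.7]
opening: 0.0128
```

Opening is 12.8 mm, so the key is held. Lifting, then carrying to the lock.

>>> {"method": "step_arm", "body": {"moves": [[[0,0,2,0],[0,0,3,0],[0,0,3,0],[0,0,3,0],[0,0,3,0],[0,0,3,0],[0,0,2,0],[-0.4,-1.5,0,0.02],[-0.4,-3,0,0.02],[-0.4,-3.5,0,0.02]]]}}

```text
t: 8.05
tool_pos: [0.5402, 0.2334, 0.2301]
tool_rot: [-2.217, 2.225, 0.0]
contact_force: [-0.5, -0.2, -0.4]
opening: 0.0131
```

>>> {"method": "step_arm", "body": {"moves": [[[-0.4,-3.7,0,0.02],[-0.4,-3.7,0,0.02],[-0.4,-3.7,0,0],[-0.4,-3.7,0,0],[-0.4,-3.7,0,0],[-0.4,-3.7,0,0],[-0.4,-3.7,0,0],[-0.4,-3.7,0,0],[-0.4,-3.5,0,0],[-0.4,-3,0,0]]]}}

```text
t: 8.88
tool_pos: [0.4998, -0.1299, 0.2296]
tool_rot: [2.256, -2.186, -0.0]
contact_force: [0.3, -0.5, -1.2]
opening: 0.0131
```

>>> {"method": "step_arm", "body": {"moves": [[[0,-3,0,0],[0,-2.2,0,0],[0,0,0,0],[0,0,0,0],[0,0,0,0]]]}}

```text
t: 9.3
tool_pos: [0.5004, -0.1793, 0.2295]
tool_rot: [-2.257, 2.185, 0.002]
contact_force: [0.0, 0.2, 0.2]
opening: 0.013
```

```bash
python3 - <<'E'
from h import *
np.set_printoptions(precision=4,suppress=True)
o=readout.get_obs();p=np.array(o["tool_pos"]);print(p,o["tool_rot"],o["opening"])
im=viewer.get_image("wrist")
for r in nets.pinpoint("wrist","keyway"): print(r["at"],r["confidence"],atz("wrist",r["at"],.125))
for r in nets.pinpoint("wrist","tkey_grip"): print("key",r["at"],r["confidence"],atz("wrist",r["at"],p[2]+.043))
cv2.imwrite("pics/w6.png",cv2.resize(im[70:330,110:410],(690,598),interpolation=cv2.INTER_CUBIC))
cv2.imwrite("pics/w6full.png",im)
E
```

```text
[ 0.5004 -0.1793  0.2295] [-2.2575  2.1846  0.0018] 0.013019197810749662
[267.9, 149.1] 0.82 [ 0.5325 -0.1815  0.125 ]
key [259.1, 272.7] 0.57 [ 0.4994 -0.1766  0.2725]
```

View pics/w6.png

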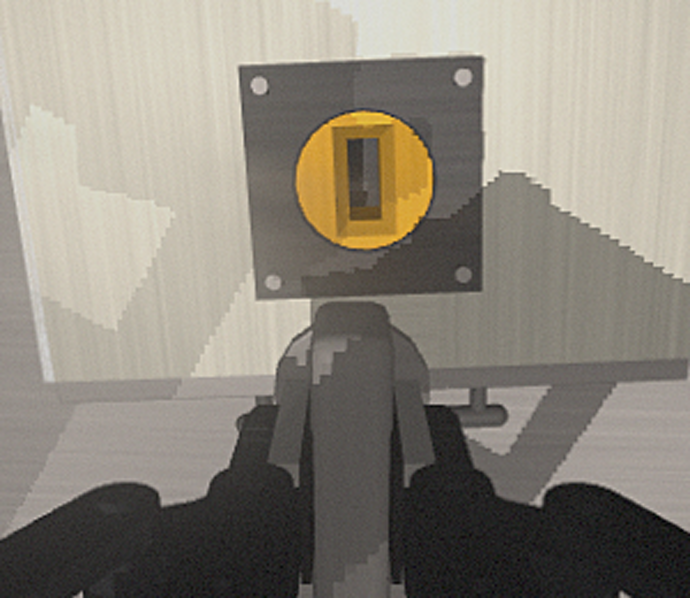

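The key is firmly held. Plug centre is at full-image (268.5,148.4), the slot runs nearly along image up, and the bar's front top edge is at (263,215). Computing the offsets.

```bash
python3 - <<'E'
from h import *
np.set_printoptions(precision=4,suppress=True)
f=lambda x,y:(110+x/2.3,70+y/2.3)
p=np.array(readout.get_obs()["tool_pos"])
print("plug",atz("wrist",f(364.5,180),.125),atz("wrist",f(365,181),.125))
cs=[atz("wrist",f(*c),.128) for c in((239,66),(484,57),(481,291),(256,300))]
print("surround",np.mean(cs,0),[np.linalg.norm(cs[i]-cs[i-1]) for i in range(4)])
ang=lambda d:np.degrees(np.arctan2(d[1],d[0]));print("yaw",ang(cs[0]-cs[3]),ang(cs[1]-cs[2]),ang(cs[0]-cs[1])-90)
for x,y in((315,333),(391,333)): print("bar front",atz("wrist",f(x,y),p[2]+.0548))
print("scene/side", [ (c,[np.round(r["at"],1).tolist() for r in (viewer.get_image(c) is not None and nets.pinpoint(c,"tkey_grip"))]) for c in("scene","side")])
for c in("scene","side"): print(c,proj(c,p+[0,0,.0428]))
E
```

```text
plug [ 0.5333 -0.1819  0.125 ] [ 0.5329 -0.1821  0.125 ]
surround [ 0.5326 -0.182   0.128 ] [np.float64(0.084233682620679), np.float64(0.08441090477429296), np.float64(0.08372934884667946), np.float64(0.0840400087921846)]
yaw 4.059375830604802 3.805024614770412 3.9781894791971695
bar front [ 0.5297 -0.1713  0.2846]
bar front [ 0.5301 -0.1834  0.2846]
scene/side [('scene', [[379.2, 163.9], [363.1, 207.6], [84.3, 119.8], [319.7, 153.0]]), ('side', [[339.3, 73.1], [235.4, 286.8], [163.5, 292.5], [169.0, 227.5]])]
scene [ 83.941 117.393]
side [342.0504  73.1009]
```

The surround measures 84.1 mm, as given. Lock at (0.533,-0.182) with yaw 4°, key at (0.501,-0.1785). Aligning and starting down.

>>> {"method": "step_arm", "body": {"moves": [[[1,-0.1,0,0.035],[1.1,-0.15,0,0],[1.1,-0.1,0,0],[0,0,-2,0],[0,0,-2.5,0],[0,0,0,0],[0,0,0,0]]]}}

```text
t: 10.23
tool_pos: [0.5315, -0.1826, 0.1832]
tool_rot: [2.295, -2.144, -0.006]
contact_force: [0.8, 0.5, -1.3]
opening: 0.0126
```

```bash
python3 - <<'E'
from h import *
np.set_printoptions(precision=4,suppress=True)
p=np.array(readout.get_obs()["tool_pos"]);print(p)
im=viewer.get_image("wrist")
h=np.array([.5328,-.182,.0]);print("expected bar front-top",proj("wrist",p+[.0295,.0025,.0548]))
cv2.imwrite("pics/w7.png",cv2.resize(im[90:340,130:400],(648,600),interpolation=cv2.INTER_CUBIC))
E
```

```text
[ 0.5315 -0.1826  0.1832]
expected bar front-top [261.6983 214.8942]
```

View pics/w7.png

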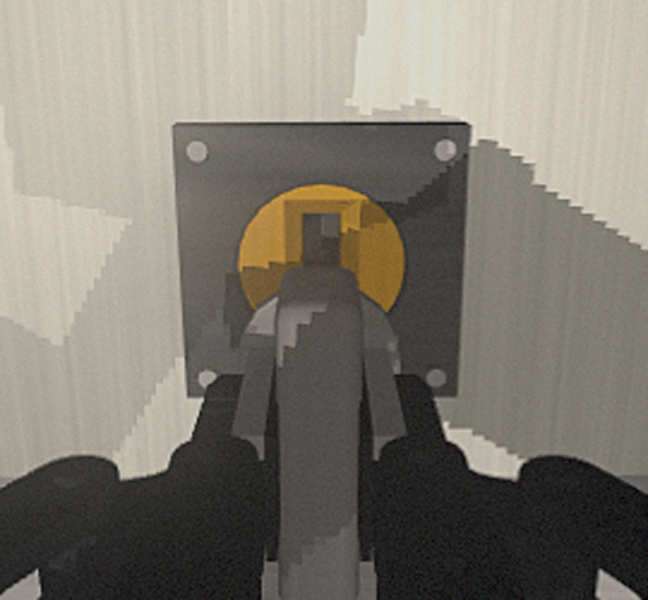

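The key is lined up with the slot (plug centre at column 264, bar at 262). Lowering in stages.

>>> {"method": "step_arm", "body": {"moves": [[[0,-0.1,-1,0],[0,0,-1,0],[0,0,-0.8,0],[0,0,-0.6,0],[0,0,-0.5,0],[0,0,-0.5,0],[0,0,0,0]]]}}

```text
t: 10.87
tool_pos: [0.5319, -0.184, 0.1394]
tool_rot: [2.295, -2.145, -0.003]
contact_force: [-1.1, 0.1, -1.3]
opening: 0.013
```

>>> {"method": "step_arm", "body": {"moves": [[[0,0,-0.4,0],[0,0,-0.4,0],[0,0,-0.3,0],[0,0,0,0]]]}}

```text
t: 11.2
tool_pos: [0.5322, -0.1841, 0.1291]
tool_rot: [2.295, -2.145, -0.002]
contact_force: [-0.4, 0.2, -1.7]
opening: 0.0131
```

>>> {"method": "step_arm", "body": {"moves": [[[0,0,-0.4,0],[0,0,-0.4,0],[0,0,0,0],[0,0,0,0]]]}}

```text
t: 11.53
tool_pos: [0.5324, -0.1842, 0.1214]
tool_rot: [2.295, -2.145, -0.001]
contact_force: [0.2, 0.0, -1.3]
opening: 0.0131
```

>>> {"method": "step_arm", "body": {"moves": [[[0,0,-0.2,0],[0,0,0,0],[0,0,0,0]]]}}

```text
t: 11.78
tool_pos: [0.5328, -0.1845, 0.1202]
tool_rot: [-2.295, 2.145, -0.001]
contact_force: [0.8, 0.4, -1.1]
opening: 0.0133
```

>>> {"method": "step_arm", "body": {"moves": [[[0,0,-0.15,0],[0,0,-0.15,0],[0,0,0,0],[0,0,0,0]]]}}

```text
t: 12.12
tool_pos: [0.5331, -0.1846, 0.1201]
tool_rot: [-2.296, 2.145, -0.001]
contact_force: [-6.0, 2.3, 11.9]
opening: 0.013
```

Contact at z = 0.1201 (expected 0.120): fully home. Checking the wrist joint's room before turning.

```bash
python3 - <<'E'
from h import *
np.set_printoptions(precision=3,suppress=True)
o=readout.get_obs();print(np.array(o["q"]),np.array(o["contact_force"]),np.array(o["wrist_torque"]))
for c in("scene","side"):
  viewer.get_image(c)
  print(c,[np.round(r["at"],1).tolist() for r in nets.pinpoint(c,"tkey_grip")],proj(c,np.array([.5328,-.182,.163])))
E
```

```text
[-0.465 -0.025  1.836 -0.     1.329  1.038] [-6.003  2.266 11.889] [0.539 1.055 0.014]
scene [[379.3, 161.5], [321.8, 149.6], [365.0, 206.8], [94.0, 184.3]] [ 97.535 183.598]
side [[164.5, 286.9], [164.1, 230.1], [324.0, 107.6]] [325.885 107.24 ]
```

>>> {"method": "step_arm", "body": {"moves": [[[0,0.15,0.15,0],[0,0,0,0]]]}}

```text
t: 12.48
tool_pos: [0.5334, -0.1832, 0.1201]
tool_rot: [-2.295, 2.144, -0.004]
contact_force: [-1.2, 0.7, 5.9]
opening: 0.0132
```

>>> {"method": "step_arm", "body": {"moves": [[[0,0,0,-0.08],[0,0,0,-0.12],[0,0,0,-0.12],[0,0,0,-0.12],[0,0,0,-0.12],[0,0,0,0]]]}}

```text
t: 12.98
tool_pos: [0.5334, -0.1834, 0.1201]
tool_rot: [-1.607, 2.698, -0.003]
contact_force: [-1.9, 1.0, 6.0]
opening: 0.0131
```

>>> {"method": "step_arm", "body": {"moves": [[[0,0,0,-0.12],[0,0,0,-0.12],[0,0,0,-0.12],[0,0,0,-0.12],[0,0,0,0]]]}}

```text
t: 13.4
tool_pos: [0.5334, -0.1838, 0.1201]
tool_rot: [-0.92, 3.003, -0.004]
contact_force: [-1.7, -1.2, 5.8]
opening: 0.0129
```

>>> {"method": "step_arm", "body": {"moves": [[[0,0,0,-0.12],[0,0,0,-0.12],[0,0,0,-0.12],[0,0,0,-0.1],[0,0,0,0],[0,0,0,0]]]}}

```text
t: 13.9
tool_pos: [0.5331, -0.1841, 0.1201]
tool_rot: [-0.217, 3.133, -0.004]
contact_force: [-2.7, -2.4, 6.8]
opening: 0.0129
```

```bash
python3 - <<'E'
from h import *
np.set_printoptions(precision=3,suppress=True)
o=readout.get_obs();print(np.array(o["wrist_torque"]),o["tool_rot"],2*np.degrees(np.arctan2(o["tool_rot"][1],o["tool_rot"][0])))
im=viewer.get_image("side");b=cv2.imread("pics/side0.png")
f=lambda a:cv2.resize(a[60:220,220:420],(398,318),interpolation=cv2.INTER_CUBIC)
cv2.imwrite("pics/s8.png",np.hstack([f(b),f(im)]))
d=np.abs(im.astype(int)-b).max(2)
print("diff near drawer front",(d[130:200,320:380]>40).mean())
for r in nets.masks_of("side","drawer")[:2]: print(r["box"],r["confidence"])
E
```

```text
[-0.31   0.526 -0.003] [-0.217  3.133 -0.004] 187.92203104012393
diff near drawer front 0.4683333333333333
[325.4, 111.9, 397.7, 200.0] 0.82
[228.8, 212.0, 244.5, 237.3] 0.22
```

View pics/s8.png

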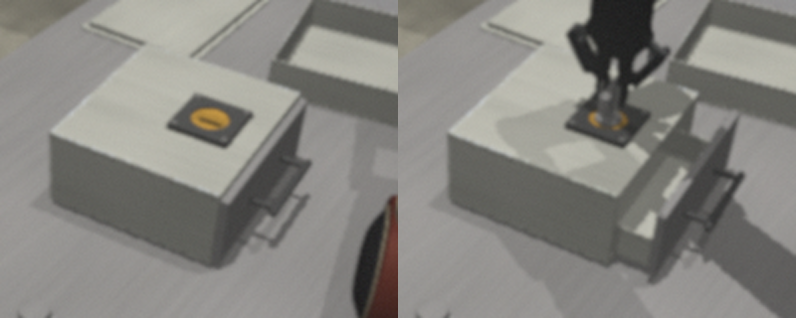

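The drawer is open in the right panel: its front has moved from (260,180) to (700,200), about 50 mm out. Releasing, then going straight up.

>>> {"method": "step_arm", "body": {"moves": [[[0,0,0.15,0],[0,0,0,0],[0,0,0,0],[0,0,0,0],[0,0,0,0],[0,0,0,0],[0,0,0,0]]], "grip": 0, "squeeze": 20}}

```text
t: 14.58
tool_pos: [0.5325, -0.1828, 0.1197]
tool_rot: [0.218, -3.134, -0.0]
contact_force: [0.2, -0.4, 0.4]
opening: 0.0856
```

>>> {"method": "step_arm", "body": {"moves": [[[0,0,0.5,0],[0,0,1,0],[0,0,2,0],[0,0,3,0],[0,0,3,0],[0,0,3,0],[-1.5,0,1,0],[-1.5,0,0,0],[0,0,0,0],[0,0,0,0]]]}}

```text
t: 15.42
tool_pos: [0.5027, -0.183, 0.256]
tool_rot: [-0.217, 3.132, -0.001]
contact_force: [0.4, 0.1, -0.1]
opening: 0.0857
```

```bash
python3 - <<'E'
from h import *
np.set_printoptions(precision=3,suppress=True)
o=readout.get_obs();print(o["t"],np.array(o["tool_pos"]),np.array(o["contact_force"]),o["opening"])
px={}
for c in("scene","side","wrist"):
  viewer.get_image(c)
  for n in("tkey_grip","roundkey_grip"):
    print(c,n,[(np.round(r["at"],1).tolist(),round(r["confidence"],2),atz(c,r["at"],.163 if n[0]=="t" else .083)) for r in nets.pinpoint(c,n)])
  print(c,"drawer",[(r["box"],round(r["confidence"],2)) for r in nets.masks_of(c,"drawer")][:1],"expected key",proj(c,np.array([.5328,-.182,.163])),"if 10mm higher",proj(c,np.array([.5328,-.182,.173])))
E
```

```text
15.4167 [ 0.503 -0.183  0.256] [ 0.419  0.139 -0.125] 0.08574671699529597
scene tkey_grip [([321.9, 153.0], 0.85, array([0.578, 0.228, 0.163])), ([362.3, 207.3], 0.69, array([0.747, 0.206, 0.163])), ([95.9, 184.5], 0.65, array([ 0.535, -0.185,  0.163])), ([379.6, 162.4], 0.56, array([0.645, 0.313, 0.163]))]
scene roundkey_grip [([290.0, 176.0], 0.59, array([0.522, 0.192, 0.083]))]
scene drawer [] expected key [ 97.535 183.598] if 10mm higher [ 96.207 178.789]
side tkey_grip [([235.9, 284.9], 0.82, array([0.39 , 0.372, 0.163])), ([161.8, 230.1], 0.69, array([0.576, 0.358, 0.163])), ([163.0, 290.6], 0.65, array([0.481, 0.453, 0.163])), ([324.7, 105.7], 0.47, array([ 0.539, -0.186,  0.163]))]
side roundkey_grip [([238.9, 220.8], 0.95, array([0.52 , 0.197, 0.083]))]
side drawer [([324.9, 114.2, 393.9, 198.5], 0.87)] expected key [325.885 107.24 ] if 10mm higher [326.3   103.896]
wrist tkey_grip [([223.8, 182.0], 0.85, array([ 0.535, -0.184,  0.163]))]
wrist roundkey_grip []
wrist drawer [([300.8, 38.2, 407.6, 298.7], 0.61)] expected key [226.301 184.594] if 10mm higher [224.967 187.638]
```

```bash
python3 - <<'E'
from h import *
print(tri([("scene",(95.9,184.5)),("side",(324.7,105.7)),("wrist",(223.8,182))]))
print(ctrl.finish_job())
E
```

```text
(array([ 0.53632194, -0.18425333,  0.1644179 ]), [np.float64(0.0004776492668476921), np.float64(0.0012958807128812695), np.float64(0.0013818820138310805)])
the job is handed in; nothing more can be done
None
```

The steel T-key is in the lock, turned about 86° clockwise, and released. The drawer sprang open, and I handed the job in at about 15.4 s of the 45 s. No verdict was reported.

**Last checks**
- **Key:** the three cameras put the handle centre at (0.536, -0.184, 0.164). That is about 1 mm above fully home and 4 mm from the lock axis. I did not measure its tilt.
- **Seating:** before the turn the key met the plug face at the expected height, with about 12 N and the drawer still bolted.
- **Drawer:** I saw it out by about 50 mm in the side picture before letting go. Afterwards the side camera still found it in nearly the same place; the scene camera's network did not report it.
- **Round-headed key:** still at its starting position to within a few millimetres.
- **Gripper:** open, clear of everything, with no force on it.

**What went wrong on the way:** the first grasp closed on nothing, just above the handle. The fingers appear to end about 28 mm short of the reported TCP. I worked that out from the wrist picture and went lower, and the second grasp held. That closed-gripper miss moved nothing that I could see.

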